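Press the dispenser key and catch the tin

ROBOT

A 7-joint arm with a two-finger parallel gripper is mounted at the origin on the work surface. World frame = base frame: x ahead of the robot, y to its left, z up, the work surface at z = 0. Lengths are in m, angles in rad, forces in N, time in s.
With the tool pointing down it reaches from about 0.425 to 0.825 m from the base axis. Payload 3.6 kg.
Tool frame: the origin (TCP) lies where the fingers leave the gripper's body, on its centre line; the fingertips stand 73 mm ahead of it and the grasp point (between the pads) lies 54 mm ahead of it; z points along the fingers, y is the line along which they close (so a half turn about z gives the same grasp; the last joint's range is limited). The gripper opens to 85 mm and grips with 20 to 120 N. Pads are 22 mm wide; open, the fingers measure 114 mm over their backs; the gripper's body (76 mm by 85 mm) begins 54 mm behind the grasp point. The pads swing forward as they close: fully open they stand 13 mm farther back than shut.
Start: joints at [-1.304, 0.615, -0.013, 1.423, 0.008, 1.103, -0.04], TCP at [0.188, 0.622, 0.304] pointing down, gripper open.
Joint ranges: [-3.12, 3.12], [-0.3, 2.06], [-1.34, 1.32], [0.26, 2.42], [-1.36, 4.5], [0.01, 1.98], [-2.84, 2.84]. Speed limits (rad/s): [2.79, 2.79, 3.14, 3.14, 3.14, 3.14, 3.14].

INTERFACE

Orientations are given as a unit quaternion [x, y, z, w].
In Python, from station import arm, snapshot, camera_info, ticket gives the robot as it stands. Calls block until the motion is done:
- arm.movep(position, orientation): joint-space move of the TCP to a pose.
- arm.line_to(position, velocity=0.15, ori=None): straight line of the TCP; ori=None keeps the orientation; velocity is the mean speed in m/s.
- arm.move_j(angles): joint-space move.
- arm.move_gripper(opening, effort=None): opening from 0.0 (shut) to 1.0 (fully open); effort is the grip in N (None keeps the last); returns when the fingers have stopped.
- arm.pause(seconds).
- arm.ik(position, orientation): joint angles nearest the present ones, or None.
- snapshot(name): name is "scene" or "top"; returns the picture (420x560x3 uint8, blue, green, red); there is no depth.
- camera_info(name): a dict with "fx", "fy", "cx", "cy" (pixels), "dist_coeffs" ([k1, k2, p1, p2, k3] as OpenCV has them; the pictures are not rectified), "R" (3x3) and "t" (3): a world point X has camera coordinates R X + t. Camera axes: x right, y down, z forward; pixel columns grow to the right and rows downward; lengths in m; the calibration is good to about 2 mm. A picture is of the moment at which its call begins. camera_info takes no time and is no camera call.
A pose or a line that the arm cannot do raises arm.MotionError and nothing moves.
- ticket.finish_job(): hands the job in; it is judged then, once.
Readings, each from a call of its own:
- arm.read_time(): time.
- arm.read_joint_positions(): joint angles.
- arm.read_dq(): joint speeds.
- arm.read_effort(): joint torques, N m.
- arm.read_tool_pos(): TCP position.
- arm.read_eef_rot(): TCP orientation.
- arm.read_ft_force(): force on the tool from outside, world axes, zero at the start.
- arm.read_wrist_torque(): the same for the moment, N m.
- arm.read_opening(): opening from 0.0 (shut) to 1.0 (fully open).
- arm.read_finger_force(): force on a finger pad.
Only numpy, scipy, OpenCV 4.12 (cv2) and the standard library are available. Lean on these libraries where they do the work, as an engineer would, in place of code of your own. Each camera call takes 0.05 s, during which the arm holds its last target. There are 200 camera calls.

TASK

Let the green coffee tin out of its dispenser: press the white key beside its track all the way down with one fingertip, with the other finger standing in the track ahead of the tin, so that the spring pushes the tin out against that finger instead of off the open end of the track. Only touch and press, never pick the tin up; leave the orange tin, its key, the crockery and the spoon alone. Finish holding: the key still fully down and the green tin out past the gate, standing upright on the track against your finger.

Things in the scene. Friction and masses are not known exactly. Their poses are not given: they have to be found in the camera images.
- station_green: walnut dispenser of the green tin, 245 x 130 mm, fixed. Origin on the counter; offsets in mm: pushes its tin along its -x (roughly to the robot) on a level track, top 40 up, centred on y +28. Tin waits centred at x +45. Key centre x -23, y -37, top 61 up. Behind x +80 a pusher housing, 58 high. Base reaches x -55 to +190, y -65 to +65
- track_end_green (a point): on the track's top, mid width, at its open front end, 100 mm ahead of the waiting tin's centre: a tin that nothing stops is pushed off here and drops. The track is 50 mm wide between rails 8 mm high
- gate_green (a point): on the track's top, mid width, at the front face of the brass gate (12 mm high while the key is up) that holds the tin back; behind the tin is a black spring pusher
- station_orange: the same dispenser, loaded with the orange tin; same sizes and frame as station_green. To be left alone
- tin_green: green round tin with a green lid, 44 mm in diameter, 37 mm high, about 60 g; origin at the centre of its underside, z up
- tin_orange: orange tin of the same size, in the other dispenser; leave it in its place
- key_green (a joint): white key of the green dispenser: 0 up, 0.014 m fully down. Pushes back about 2 N at the top, 6 N at the bottom (3 N more while the gate rubs on the tin) and rises when let go. The gate sinks with it and frees the tin at about 12 mm; the pusher then shoots the tin out in under 1 s, with about 3 N, and keeps pushing it against whatever stops it
- key_green_top (a point): centre of the top face of that key (40 mm along the station's x, 34 mm along y); moves with the key
- catch_green (a point): on the track's top, mid width, beside the key: 65 mm from the key's centre along the station's +y. A finger standing here, tip 5 to 20 mm over the track, stops the tin about 36 mm out. The other finger, at the same height, is then on the key, whose top is 21 mm over the track when up and 7 mm when fully down
- key_orange (a joint): key of the other dispenser, 0 up, 0.014 m down; leave it up
- coffee_pot: white ceramic coffee pot, 190 mm high, on the wooden tray at the left; a bystander, origin at the centre of its underside
- mug_left: white ceramic mug, 95 mm high, on the wooden tray; a bystander, origin at the centre of its underside
- mug_right: blue ceramic mug, 95 mm high, at the right; a bystander, origin at the centre of its underside
- sugar_bowl: white bowl, 45 mm high, standing nearer the robot than the dispensers; a bystander, origin at the centre of its underside
- creamer: white cup, 75 mm high, standing nearer the robot than the dispensers; a bystander, origin at the centre of its underside
- spoon: steel spoon, 150 mm long, lying near the robot; a bystander, origin at the centre of its underside
Things that resemble listed ones, but are neither listed nor needed, are in the scene too. Several things have the shape of the tin_green; the one meant has the colours described above.

How it is judged:
At the end, for the whole second after the job is handed in: the key is held down (at least 11.5 of 14 mm) while the green tin, pushed out at least 10 mm and still at least 15 mm (its centre) inside the open end, stands upright (within 0.15 rad) and at rest on the track, pressing on the fingers with more than 0.3 N (value of joint key_green above 0.0115 m and contact force between the fingers and tin_green above 0.3 N and x of tin_green in the frame of station_green between -0.04 and 0.035 m and height (world z) of tin_green between 0.037 and 0.045 m and angle between tin_green's own z axis and vertical below 0.15 rad and linear speed of tin_green below 0.02 m/s); the arm keeps its last pose, push and grip.
It fails at once if the green tin is lifted off its track (height (world z) of tin_green above 0.055 m).
It fails at once if the green tin drops off the track (height (world z) of tin_green below 0.03 m).
It fails at once if the orange tin is moved (distance of tin_orange from where it was at the start of the episode above 0.012 m).
It fails at once if the orange tin's key is pressed (value of joint key_orange above 0.006 m).
It fails at once if the crockery or the spoon is pushed about (distance of any of coffee_pot, mug_left, mug_right, sugar_bowl, creamer, spoon from where it was at the start of the episode above 0.03 m).
It also fails if it takes over 32 s, if anything falls off the work surface, if the arm or the gripper's body presses on something with over 40 N, if the wrist force passes 120 N, or if a joint passes its speed limit or range.

## Working session

There is one attempt and no reset: what is moved stays moved. The work goes in short steps, each a Python script; the robot and the scene stay as the last script left them, time stands still between calls to the robot, and variables do not carry over. Pictures are saved under pics/ and viewed, at most 10 in all, crops included, and the job is handed in when it is done.

```bash
mkdir -p pics; ls; python3 - <<'E'
from station import arm, snapshot, camera_info
import cv2
for n in("scene","top"):
    im=snapshot(n); cv2.imwrite(f"pics/{n}0.png",im)
    c=camera_info(n); print(n,c)
print(arm.read_time(),arm.read_eef_rot(),arm.read_tool_pos(),arm.read_opening())
E
```

```text
pics
scene {'fx': 463.66664934476313, 'fy': 463.66664934476313, 'cx': 279.3685028658973, 'cy': 204.27102644849037, 'dist_coeffs': array([-0.00306603,  0.        ,  0.        ,  0.        ,  0.        ]), 'R': array([[ 0.62883837,  0.777531  ,  0.0028027 ],
       [ 0.60552231, -0.48745654, -0.62906983],
       [-0.4877551 ,  0.39728034, -0.77734374]]), 't': array([-0.3245413 , -0.28573834,  1.5029926 ])}
top {'fx': 479.88208544600394, 'fy': 479.88208544600394, 'cx': 281.56016240917165, 'cy': 211.47614203831753, 'dist_coeffs': array([0.03922276, 0.        , 0.        , 0.        , 0.        ]), 'R': array([[ 0.02100974, -0.99967936,  0.01413426],
       [-0.9960965 , -0.02214258, -0.08544867],
       [ 0.08573424, -0.01228383, -0.99624231]]), 't': array([-0.03210529,  0.52599878,  1.56176668])}
0.1 [ 1.46344165e-01  9.89233025e-01 -1.17723511e-03 -1.49715016e-04] [0.1880717  0.62164782 0.30282696] 0.9968234082436732
```

View pics/scene0.png

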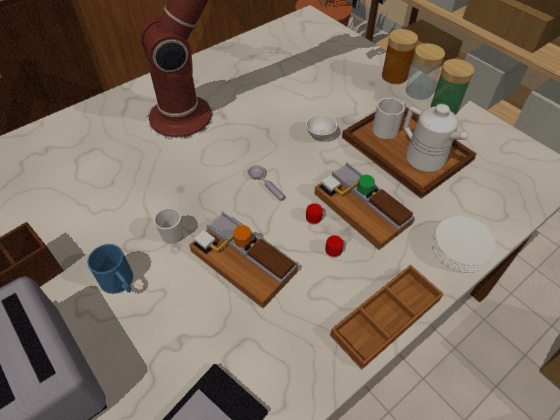

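View pics/top0.png

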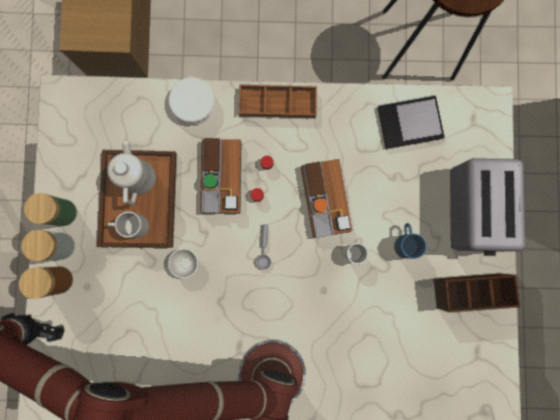

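The scene view shows the green tin at about (366,185) with its key at (332,185). In the top view the tin is at (210,181), the key at (231,202), and the station spans x 200–241, y 138–215. Next I'll segment these and triangulate.

```bash
cat > h.py <<'E'
import numpy as np, cv2
from station import arm, snapshot, camera_info
def cam(n):
    c=camera_info(n); K=np.array([[c["fx"],0,c["cx"]],[0,c["fy"],c["cy"]],[0,0,1.]])
    return K,np.array(c["dist_coeffs"],float),np.array(c["R"]),np.array(c["t"])
def ray(n,uv):
    K,d,R,t=cam(n); p=cv2.undistortPoints(np.array([[uv]],float),K,d)[0,0]
    v=R.T@np.array([p[0],p[1],1]); return -R.T@t, v/np.linalg.norm(v)
def plane(n,uv,z):
    o,v=ray(n,uv); return o+v*(z-o[2])/v[2]
def tri(a,b):
    (o1,v1),(o2,v2)=ray("scene",a),ray("top",b)
    s=np.linalg.lstsq(np.c_[v1,-v2],o2-o1,rcond=None)[0]
    p,q=o1+s[0]*v1,o2+s[1]*v2; return (p+q)/2,np.linalg.norm(p-q)
def proj(n,X):
    K,d,R,t=cam(n); return cv2.projectPoints(np.array(X,float).reshape(-1,3),cv2.Rodrigues(R)[0],t,K,d)[0][:,0]
def blob(im,lo,hi,box):
    x0,y0,x1,y1=box; h=cv2.cvtColor(im[y0:y1,x0:x1],cv2.COLOR_BGR2HSV)
    m=cv2.inRange(h,np.array(lo),np.array(hi))
    n,l,s,c=cv2.connectedComponentsWithStats(m); i=1+np.argmax(s[1:,4])
    return c[i]+[x0,y0], s[i]+[x0,y0,0,0,0], (l==i).astype(np.uint8)
E
python3 - <<'E'
from h import *
S=cv2.imread("pics/scene0.png");T=cv2.imread("pics/top0.png")
bs,bt=(310,155,420,250),(190,130,255,222)
r={}
for nm,lo,hi in (("tin",(45,90,40),(85,255,255)),("white",(0,0,185),(179,70,255))):
    for n,im,b in(("scene",S,(318,160,420,250) if nm=="tin" else (318,172,346,196)),("top",T,(198,138,242,222)if nm=="tin" else (222,192,240,212))):
        c,s,m=blob(im,lo,hi,b); r[nm,n]=c; print(nm,n,c,s)
    print(tri(r[nm,"scene"],r[nm,"top"]))
c,s,m=blob(T,(0,90,40),(22,255,255),bt)
ct=max(cv2.findContours(m,0,2)[0],key=cv2.contourArea); rr=cv2.minAreaRect(ct); print("wood",rr)
A=cv2.resize(S[150:250,310:420],None,fx=5,fy=5,interpolation=cv2.INTER_CUBIC)
B=cv2.resize(T[130:230,190:250],None,fx=5,fy=5,interpolation=cv2.INTER_CUBIC)
cv2.imwrite("pics/crop.png",np.hstack([A[:, :490],B]))
E
```

```text
tin scene [365.42007435 184.22304833] [357 175  18  20 269]
tin top [209.8880597 180.3880597] [204 174  13  14 134]
(array([0.61857393, 0.21296949, 0.06133817]), np.float64(0.000750365135999387))Traceback (most recent call last):
  File "<stdin>", line 7, in <module>
  File "h.py", line 20, in blob
    n,l,s,c=cv2.connectedComponentsWithStats(m); i=1+np.argmax(s[1:,4])
                                                     ~~~~~~~~~^^^^^^^^^
    return _wrapfunc(a, 'argmax', axis=axis, out=out, **kwds)
    return bound(*args, **kwds)
ValueError: attempt to get argmax of an empty sequence
```

```bash
python3 - <<'E'
from h import *
S=cv2.imread("pics/scene0.png");T=cv2.imread("pics/top0.png")
r={}
for n,im,b in(("scene",S,(318,170,346,196)),("top",T,(222,192,240,212))):
    c,s,m=blob(im,(0,0,150),(179,60,255),b); r[n]=c; print("key",n,c,s)
    print(cv2.cvtColor(im[b[1]:b[3],b[0]:b[2]],cv2.COLOR_BGR2HSV)[...,2].max())
print(tri(r["scene"],r["top"]), plane("scene",r["scene"],.061),plane("top",r["top"],.061))
c,s,m=blob(T,(0,90,25),(22,255,255),(190,130,250,222)); 
ct=max(cv2.findContours(m,0,2)[0],key=cv2.contourArea)+[190,130]; print("wood",cv2.minAreaRect(ct),cv2.contourArea(ct))
A=cv2.resize(S[150:250,312:410],None,fx=5,fy=5,interpolation=cv2.INTER_CUBIC)
B=cv2.resize(T[130:230,190:250],None,fx=5,fy=5,interpolation=cv2.INTER_CUBIC)
cv2.imwrite("pics/crop.png",np.hstack([A,B]))
E
```

```text
key scene [327.16793893 178.01526718] [318 170  22  19 262]
179
key top [230.53781513 201.54621849] [226 196  10  12 119]
200
(array([0.54827498, 0.14101918, 0.07565439]), np.float64(0.005990609790465503)) [0.5376218  0.14841772 0.061     ] [0.55172146 0.14474934 0.061     ]
wood ((222.62020874023438, 175.810791015625), (34.6040153503418, 72.437744140625), 1.4688007831573486) 1311.5
```

View pics/crop.png

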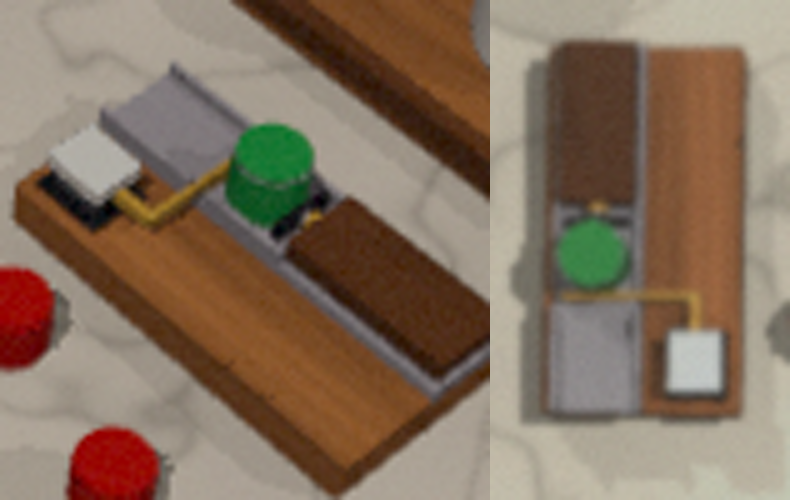

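The crop is clear. In the scene crop the key's top face is centred near (95,162) and the lid near (270,151). In the top crop the key is near (204,362), the lid near (103,253), and the base's right edge runs (254,48)→(250,415).

```bash
python3 - <<'E'
from h import *
S=cv2.imread("pics/scene0.png");T=cv2.imread("pics/top0.png")
f=lambda p,o:(np.array(p,float)+.5)/5-.5+o
so,to=np.array([312,150]),np.array([190,130])
kq=[[48,160],[98,124],[140,162],[92,200]]
ks=f(np.mean(kq,0),so); kt=blob(T,(0,0,150),(179,60,255),(222,192,240,212))[0]
k,e=tri(ks,kt); print("key",k,e,plane("scene",ks,.061),plane("top",kt,.061))
ts=f([270,151],so); tt=f([102.5,253],to)
t,e=tri(ts,tt); print("lid",t,e,plane("scene",ts,.077),plane("top",tt,.077))
for z,a,b in((.04,[254,48],[250,415]),(.045,[150,45],[147,412]),(.058,[66,42],[62,205])):
    p,q=plane("top",f(a,to),z),plane("top",f(b,to),z); d=p-q; print("edge",p,q,np.linalg.norm(d),np.arctan2(d[1],d[0]))
# rail edges in scene
p,q=plane("scene",f([105,108],so),.048),plane("scene",f([435,392],so),.048); d=p-q;print("rail scene",q,p,np.arctan2(-d[1],-d[0]))
kk,tw=plane("top",kt,.061),plane("top",tt,.077); d=(tw-kk)[:2]; print("yaw key-tin",np.arctan2(d[1],d[0])-np.arctan2(65,68),np.hypot(*d),np.hypot(65,68))
kk,tw=plane("scene",ks,.061),plane("scene",ts,.077); d=(tw-kk)[:2]; print("yaw key-tin",np.arctan2(d[1],d[0])-np.arctan2(65,68),np.hypot(*d))
E
```

```text
key [0.55246696 0.1456151  0.06006688] 0.0020044589419395166 [0.55357671 0.1458403  0.061     ] [0.55172146 0.14474934 0.061     ]
lid [0.61704079 0.2103716  0.079348  ] 0.0007451741224367724 [0.61597401 0.21249116 0.077     ] [0.61713356 0.21041661 0.077     ]
edge [0.76143683 0.12034599 0.04      ] [0.51836782 0.11618234 0.04      ] 0.24310466453537427 0.01712784949006279
edge [0.76049833 0.1882322  0.045     ] [0.51843308 0.18260461 0.045     ] 0.2421306585760629 0.023244045688791678
edge [0.75796455 0.24123056 0.058     ] [0.65069298 0.24021905 0.058     ] 0.10727634634770734 0.009429161649518732
rail scene [0.76678188 0.18214031 0.048     ] [0.52027469 0.18633258 0.048     ] -0.01700504641840365
yaw key-tin 0.024499362986012074 0.09268728708441919 94.06912352095134
yaw key-tin 0.05550163572814282 0.09130038847027555
```

Measurements agree: yaw is about 0.018 and the origin about (0.5735, 0.1825). The base ends come out at 0.5185 and 0.7635 as expected, key height is 60 mm and lid height 79 mm. Moving above now.

```bash
cat >> h.py <<'E'
from scipy.spatial.transform import Rotation as Ro
yaw=.018; org=np.array([.5735,.1825]); Rz=np.array([[np.cos(yaw),-np.sin(yaw)],[np.sin(yaw),np.cos(yaw)]])
def W(x,y,z): return np.r_[org+Rz@np.array([x,y]),z]
def quat(half=0): return (Ro.from_euler("z",yaw+half*np.pi)*Ro.from_euler("x",np.pi)).as_quat()
E
python3 - <<'E'
from h import *
p=W(-.023,-.0045,.30)
q=min((quat(0),quat(1)),key=lambda q:9 if (j:=arm.ik(p,q)) is None else np.abs(j-np.array(arm.read_joint_positions())).max())
np.save("q.npy",q)
try: arm.line_to([.188,.622,.36],.2)
except arm.MotionError as e: print(e)
arm.movep(p,q); arm.move_gripper(.6)
print(arm.read_time(),p,arm.read_tool_pos(),arm.read_eef_rot(),q,arm.read_opening(),arm.read_joint_positions(),arm.read_ft_force())
arm.line_to(W(-.023,-.0045,.165),.15)
S,T=snapshot("scene"),snapshot("top")
A=cv2.resize(S[110:230,290:410],None,fx=4,fy=4,interpolation=cv2.INTER_CUBIC)
B=cv2.resize(T[120:240,190:260],None,fx=4,fy=4,interpolation=cv2.INTER_CUBIC)
cv2.imwrite("pics/hover.png",np.hstack([A,B])); print(arm.read_time(),arm.read_ft_force(),arm.read_tool_pos())
E
```

```text
3.0417 [0.55058472 0.17758675 0.3       ] [0.55055445 0.17775224 0.3000105 ] [-9.12137026e-03  9.99958399e-01  1.07027129e-05  2.13733041e-05] [-8.99987850e-03  9.99959500e-01  6.12298601e-17 -5.51083620e-19] 0.600926325967638 [-0.39875724  0.5062615   0.07587382  1.64554966 -0.04394797  0.99139774
  1.28074001] [-0.03425777 -0.37113071  0.24669685]
4.1917 [ 0.31117158 -0.06316887  0.48697541] [0.55123132 0.17778341 0.16613789]
```

View pics/hover.png

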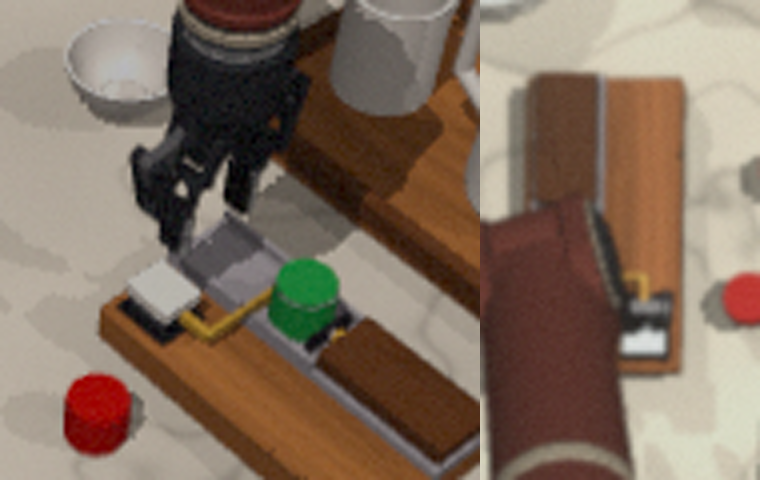

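The two fingertips show in the scene crop at (178,248) and (237,208). I'll check their positions and spacing before going down.

```bash
python3 - <<'E'
from h import *
f=lambda p:(np.array(p,float)+.5)/4-.5+[290,110]
for z in(.093,.098,.103):
    a,b=plane("scene",f([177,246]),z),plane("scene",f([237,207]),z)
    print(z,[(Rz.T@(v[:2]-org)).round(4) for v in(a,b)],np.linalg.norm(a-b),(a+b)/2)
E
```

```text
0.093 [array([-0.0236, -0.025 ]), array([-0.0234,  0.0311])] 0.05606256837591495 [0.54994396 0.18512963 0.093     ]
0.098 [array([-0.0205, -0.0286]), array([-0.0204,  0.0271])] 0.05574989444290481 [0.55306862 0.18139744 0.098     ]
0.103 [array([-0.0175, -0.0322]), array([-0.0173,  0.0232])] 0.055437220509895004 [0.55619328 0.17766525 0.103     ]
```

Spacing (56+ mm) and x (about −21 mm) fit. I'll open slightly and press while watching the force.

```bash
python3 - <<'E'
from h import *
arm.move_gripper(.65)
arm.line_to(W(-.023,-.0045,.140),.1)
z=.140; f0=arm.read_ft_force(); print(f0)
while z>.104:
    z-=.002; arm.line_to(W(-.023,-.0045,z),.03)
    f=arm.read_ft_force()-f0; print(round(z,4),arm.read_tool_pos()[2].round(4),f.round(2),round(arm.read_time(),2))
    if f[2]>13: break
S=snapshot("scene"); A=cv2.resize(S[110:230,290:410],None,fx=5,fy=5,interpolation=cv2.INTER_CUBIC)
cv2.imwrite("pics/press.png",A); print(arm.read_time())
E
```

```text
[ 0.44051832  0.23017407 -0.00250165]
0.138 0.1383 [-0.02 -1.29  0.33] 5.07
0.136 0.136 [-0.05 -0.68 -0.67] 5.32
0.134 0.1339 [-0.49 -0.57 -0.09] 5.57
0.132 0.1318 [-0.6   0.44  0.25] 5.82
0.13 0.1299 [-1.17  0.33  0.32] 6.07
0.128 0.1282 [-0.86 -0.66  1.55] 6.32
0.126 0.1261 [-1.47 -0.31  2.57] 6.57
0.124 0.124 [-0.35 -0.2   3.59] 6.82
0.122 0.122 [-0.76 -0.12  3.66] 7.07
0.12 0.12 [-0.63 -1.08  4.7 ] 7.32
0.118 0.118 [-0.94  0.69  3.41] 7.57
0.116 0.1163 [-0.87 -0.44  5.94] 7.82
0.114 0.1155 [-2.82 -0.29 12.94] 8.07
0.112 0.1152 [-5.83 -0.47 22.81] 8.32
8.3667
```

View pics/press.png

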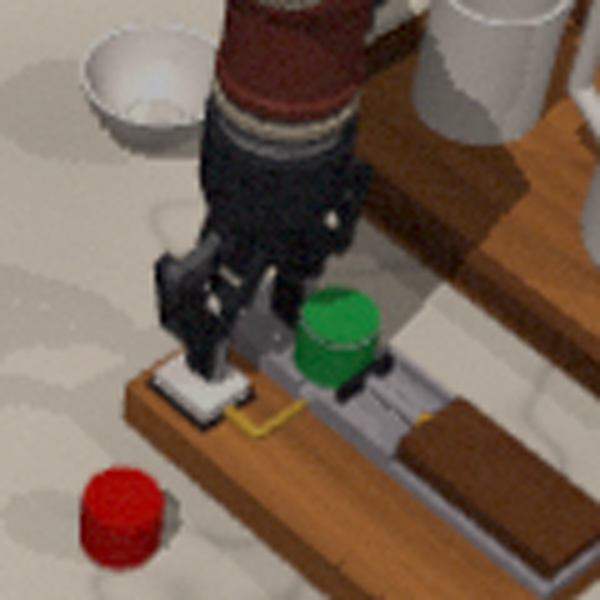

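The picture shows the key flush in its well at (200,385) and the tin upright at (338,335), out past the sunken gate with the pusher behind it, resting on the finger. I'll check its position and steadiness, then hand in.

```bash
python3 - <<'E'
from h import *
from station import ticket
xs=[]
for i in range(2):
    arm.pause(.5); c=blob(snapshot("scene"),(45,90,40),(85,255,255),(318,155,400,230))[0]
    p=plane("scene",c,.061); xs.append(Rz.T@(p[:2]-org))
print(xs,arm.read_ft_force(),arm.read_tool_pos(),arm.read_time())
if abs(xs[1]-xs[0]).max()<.002 and -.02<xs[1][0]<.03: print(ticket.finish_job())
E
```

```text
[array([0.01141232, 0.03125825]), array([0.01134829, 0.03105883])] [-5.54922925 -0.65065593 22.82866054] [0.55066015 0.17758723 0.11520488] 9.4667
the job is handed in; nothing more can be done
None
```

I handed the job in at about 9.5 s: the key is held fully down, and the green tin stands upright and still against the finger, about 34 mm out past the gate (station x +11 mm); the verdict was not reported back.

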